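Sign off the finished data logger with its flip tag

TASK

Three data loggers are on test, each with a lamp and a red/green flip tag. One has finished, so its lamp is green, but its tag still shows red: with a fingertip press that logger's blue button fully down to close its test, then flip its tag right over on its hinge until it lies flat with the green face up. Only push lightly with the fingertips, gripping and lifting nothing, leave the other two loggers' buttons and tags as they are and the loose things where they lie, and finish clear of everything.

Things in the scene. Friction and masses are not known exactly. Their poses are not given: they have to be found in the camera images.
- logger_a: Data logger A: its lamp is green and its tag starts red. Fixed; black case 112 (x) x 165 (y) x 50 mm high, green terminals along both long sides. Origin under its centre on the table; x points roughly to the robot's left, y roughly towards the robot, z up. On its top: lamp (21 mm dome, top at 70 mm) at x +10, y -55 mm, button at x 0, y +56 mm, flip tag along x in the middle.
- button_a (a joint): Travel (m) of the blue push button of logger A: 0 up, 0.005 fully down; spring, 4 N at full travel, it comes back up when let go.
- tag_a (a joint): Angle (rad) of the flip tag of logger A: 0 flat towards the logger's -x, the robot's right (red face up), 1.57 upright, 3.14 flat towards +x, its left (green face up). It turns about the logger's +y. Stiff hinge: it stays where left; about 0.6 N at the tab turns it.
- logger_b: Data logger B: its lamp is amber and its tag is red. Fixed; black case 112 (x) x 165 (y) x 50 mm high, green terminals along both long sides. Origin under its centre on the table; x points roughly to the robot's left, y roughly towards the robot, z up. On its top: lamp (21 mm dome, top at 70 mm) at x +10, y -55 mm, button at x 0, y +56 mm, flip tag along x in the middle.
- button_b (a joint): Travel (m) of the blue push button of logger B: 0 up, 0.005 fully down; spring, 4 N at full travel, it comes back up when let go.
- tag_b (a joint): Angle (rad) of the flip tag of logger B: 0 flat towards the logger's -x, the robot's right (red face up), 1.57 upright, 3.14 flat towards +x, its left (green face up). It turns about the logger's +y. Stiff hinge: it stays where left; about 0.6 N at the tab turns it.
- logger_c: Data logger C: its lamp is green and its tag is already green. Fixed; black case 112 (x) x 165 (y) x 50 mm high, green terminals along both long sides. Origin under its centre on the table; x points roughly to the robot's left, y roughly towards the robot, z up. On its top: lamp (21 mm dome, top at 70 mm) at x +10, y -55 mm, button at x 0, y +56 mm, flip tag along x in the middle.
- button_c (a joint): Travel (m) of the blue push button of logger C: 0 up, 0.005 fully down; spring, 4 N at full travel, it comes back up when let go.
- tag_c (a joint): Angle (rad) of the flip tag of logger C: 0 flat towards the logger's -x, the robot's right (red face up), 1.57 upright, 3.14 flat towards +x, its left (green face up). It turns about the logger's +y. Stiff hinge: it stays where left; about 0.6 N at the tab turns it.
- button_a_top (a point): Centre of the top of logger A's blue button, 22 mm in diameter; it goes 5 mm down.
- tag_a_hinge (a point): Hinge axis of logger A's flip tag at mid-width, 59 mm above the table, over the middle of the logger; the axis lies along the logger's y. Fixed.
- tag_a_tab (a point): Middle of the finger tab of logger A's flip tag, half-way through its thickness; it moves with the tag, 69 mm from the hinge axis. Rigid plate 4 mm thick: blade 50 mm wide out to 58 mm from the hinge, then tab 30 mm wide to 80 mm. Lying flat it overhangs the case by 24 mm, 57 mm of free air below.
- screwdriver: Loose screwdriver, 150 mm long, lying between the robot and the loggers (its origin under its middle). Not part of the job.
- plug: Loose green terminal plug, 16 x 46 x 16 mm, lying between two loggers (origin under its centre). Not part of the job.
- connector: Loose black cable connector, 62 mm long, 23 mm thick, lying between two loggers (origin under its middle). Not part of the job.
- pin_jar: Loose jar, 52 mm wide, 62 mm high, yellow cap, beyond the loggers (origin under its centre). Not part of the job.
- tape: Loose roll of orange tape, 68 mm wide, 19 mm high, lying flat beyond the loggers (origin under its centre). Not part of the job.
- mug: Loose blue mug, 76 mm wide, 88 mm high, beyond the loggers (origin under its centre). Not part of the job.
- meter: Loose yellow multimeter, 150 x 75 x 37 mm, lying beyond the loggers (origin under its centre). Not part of the job.
Not all that is in view belongs to the job. What is shaped like the logger_a but pink or yellow is not meant. Leave any yellow look-alike of the logger_b alone.

How it is judged:
By the outcome, as a careful person would: the job done as asked, in the order asked, and still so for the second after the job is handed in, with the robot touching nothing.
It also fails if it takes over 48 s, if anything falls off the work surface, if the arm or the gripper's body presses on something with over 40 N, if the wrist force passes 120 N, or if a joint passes its speed limit or range.

ROBOT

A 7-joint arm with a two-finger parallel gripper is mounted at the origin on the work surface. World frame = base frame: x ahead of the robot, y to its left, z up, the work surface at z = 0. Lengths are in m, angles in degrees, forces in N, time in s.
With the tool pointing down it reaches from about 0.375 to 0.925 m from the base axis. Payload 3.1 kg.
Tool frame: the origin (TCP) lies at the very end of the fingers, on their centre line; the grasp point (between the pads) lies 19 mm behind it; y points along the fingers, x is the direction in which the jaws open and shut, and the axes are right-handed (so a half turn about y gives the same grasp; the last joint's range is limited). The gripper opens to 85 mm and grips with 20 to 120 N. Pads are 22 mm wide; open, the fingers measure 114 mm over their backs; the gripper's body (76 mm by 85 mm) begins 54 mm behind the grasp point. The pads swing forward as they close: fully open they stand 13 mm farther back than shut.
Start: joints at [-81.005, 21.939, 2.515, 91.553, -1.026, 66.532, -2.859], TCP at [0.164, 0.629, 0.231] pointing down, gripper open.
Joint ranges: [-149.38, 149.38], [-23.57, 123.04], [-84.95, 90], [0, 143.3], [-89.99, 269.99], [3.08, 112.72], [-163.45, 163.45]. Speed limits (degrees/s): [159.86, 159.86, 180, 180, 180, 180, 180].

INTERFACE

Orientations are given as a 3x3 rotation matrix whose columns are the frame's x, y, z axes.
In Python, from workcell import * gives the robot as it stands. The module is installed in compiled form; this text tells all that it offers.
- The arm moves only by the tool play_rows, never from a script. Its arguments are lists of equal length, an entry for each row: "travel": the shift along the tool's x, y, z in mm, a list of three; "rot": the turn, a rotation vector about the tool's x, y, z in rad, a list of three. A call has 1 to 12 rows; each row is the pose to reach, as a shift and turn from the pose measured when the call began, along the tool's axes at that moment; what a row does not reach only later rows make up. A row lasts 1/10 s, in which the tool goes at most 50 mm and 8.59 degrees, less where a joint would pass 70% of its speed; a pose out of reach is approached as far as the arm can. A call with a gripper value outside its range is refused whole. "fingers" is the opening, from 0 (shut) to 1 (fully open), set as the call begins (left out, the last holds). The fingers move at their own pace and stop on an object; "grip_force" is the grip in N (left out, the last holds). Time passes only in rows, so rows that repeat a pose let the fingers close. It gives the time, the measured TCP pose, the force and the opening at its end, in the units of the state.
- get_state(): the state, without advancing time (a new reading comes with each control period).
- grab_frame(name): name is "scene" or "top" or "wrist"; returns (picture, depth): 400x640x3 uint8, blue, green, red; 400x640 float32, m along the optical axis (not along the pixel's ray), 0 where there is no reading.
- camera_model(name): a dict with "camera_matrix" (3x3 intrinsics, pixels), "R" (3x3) and "t" (3): a world point X has camera coordinates R X + t. Camera axes: x right, y down, z forward; pixel columns grow to the right and rows downward; lengths in m; the calibration is good to about 2 mm. A picture is of the moment at which its call begins: read the wrist's pose just before it. camera_model takes no time and is no camera call; for the wrist camera it gives the pose at the moment of the call.
- job_done(): hands the job in, once; it reports no verdict.
The state is a dict: "t": time; "joint_pos": joint angles; "qd": joint speeds; "joint_torque": joint torques, N m; "tcp_pos": TCP position; "tool_rot": TCP orientation; "force": force on the tool from outside, world axes, zero at the start; "ft_torque": the same for the moment, N m; "width": finger opening in m.
Only numpy, scipy, OpenCV 4.12 (cv2) and the standard library are available. Lean on these libraries where they do the work, as an engineer would, in place of code of your own. Each camera call takes 0.05 s, during which the arm holds its last target.

## Working session

There is one attempt and no reset: what is moved stays moved. The work goes in short steps, Python scripts to look and compute and a tool call to move; the robot and the scene stay as the last step left them, time stands still between calls to the robot, and variables do not carry over. Pictures are saved under pics/ and viewed, and the job is handed in when it is done.

Besides the shell and the picture viewer there is one more tool, called after "Emit:" by a JSON object that holds its "api" and its "payload", one argument or row to a line. play_rows: Moves the arm, as the interface text tells. Its arguments: {"type":"object","properties":{"travel":{"type":"array"},"rot":{"type":"array"},"fingers":{"type":"number"},"grip_force":{"type":"number"}},"required":["travel","rot"]}

```bash
mkdir -p pics; python3 - <<'E'
from workcell import *
import cv2, numpy as np
s=get_state(); print({k:np.round(v,3).tolist() for k,v in s.items()})
for n in ["scene","top"]:
    p,d=grab_frame(n); cv2.imwrite(f"pics/{n}0.png",p); np.save(f"pics/{n}0.npy",d)
    m=camera_model(n); print(n,np.round(m["camera_matrix"],1).tolist(),np.round(m["R"],3).tolist(),np.round(m["t"],3).tolist())
E
```

```text
{'t': 0.0, 'joint_pos': [-81.005, 21.995, 2.512, 91.65, -1.026, 66.533, -2.859], 'qd': [-0.099, 0.057, 0.088, 0.065, -0.097, 0.047, -0.151], 'joint_torque': [-0.0, -43.345, 1.024, -24.951, 0.011, 0.011, -0.0], 'tcp_pos': [0.164, 0.628, 0.23], 'tool_rot': [[0.252, -0.001, -0.968], [0.968, -0.003, 0.252], [-0.003, -1.0, -0.0]], 'force': [-0.581, 0.667, -0.093], 'ft_torque': [-0.036, -0.052, 0.004], 'width': 0.085}
scene [[413.0, 0.0, 322.9], [0.0, 413.0, 199.2], [0.0, 0.0, 1.0]] [[0.73, 0.683, 0.006], [0.4, -0.42, -0.815], [-0.554, 0.597, -0.579]] [-0.452, -0.094, 1.438]
top [[494.3, 0.0, 311.1], [0.0, 494.3, 195.9], [0.0, 0.0, 1.0]] [[0.006, -1.0, -0.004], [-0.996, -0.006, -0.094], [0.094, 0.005, -0.996]] [0.119, 0.52, 1.362]
```

View pics/scene0.png

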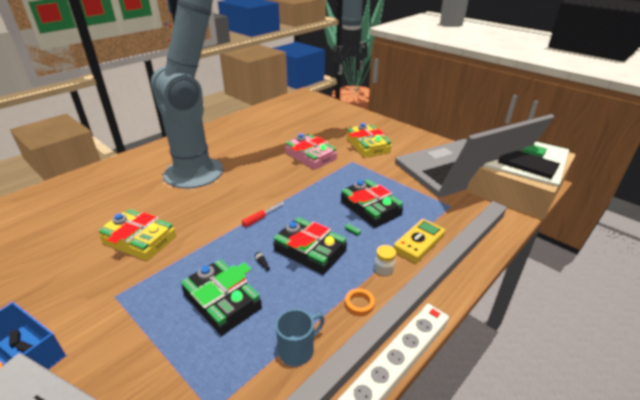

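View pics/top0.png

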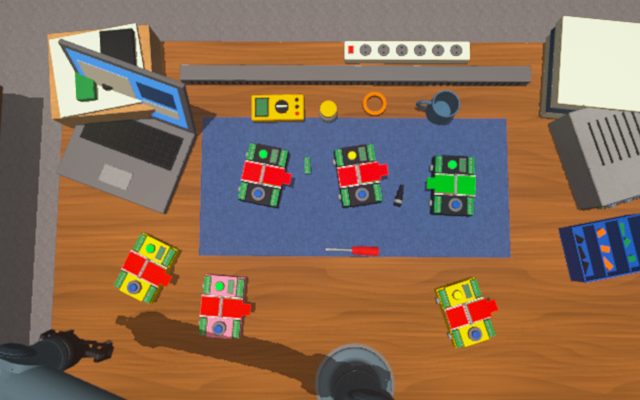

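Top view: logger A (green lamp at (263,154), red tag, button at (258,194)) is the left one on the mat. B has the amber lamp (352,155) and C the green tag (452,184). The pink and yellow ones off the mat are look-alikes. Next I measure A.

```bash
cat > h.py <<'E'
import cv2, numpy as np
def ray(m,u,v,z):
    K,R,t=[np.array(m[k]) for k in("camera_matrix","R","t")]
    c=-R.T@t; d=R.T@np.linalg.inv(K)@np.array([u,v,1.]); return c+d*(z-c[2])/d[2]
def proj(m,X):
    K,R,t=[np.array(m[k]) for k in("camera_matrix","R","t")]
    p=K@(R@np.array(X)+t); return p[:2]/p[2]
def pt(m,u,v,d):
    K,R,t=[np.array(m[k]) for k in("camera_matrix","R","t")]
    return R.T@(np.linalg.inv(K)@np.array([u,v,1.])*d-t)
def masks(p):
    h=cv2.cvtColor(p,cv2.COLOR_BGR2HSV)
    red=(cv2.inRange(h,(0,180,120),(6,255,255))|cv2.inRange(h,(174,180,120),(180,255,255)))
    green=cv2.inRange(h,(50,180,150),(75,255,255)); blue=cv2.inRange(h,(100,120,90),(118,255,255))
    return dict(red=red,green=green,blue=blue)
E
python3 - <<'E'
from h import *
from workcell import camera_model
for n,(x0,y0,x1,y1) in dict(top=(232,138,300,212),scene=(335,170,410,228)).items():
    p=cv2.imread(f"pics/{n}0.png");d=np.load(f"pics/{n}0.npy");m=camera_model(n)
    c=p[y0:y1,x0:x1]; cv2.imwrite(f"pics/c_{n}.png",cv2.resize(c,None,fx=8,fy=8,interpolation=cv2.INTER_NEAREST))
    for k,M in masks(p).items():
        nn,l,st,ce=cv2.connectedComponentsWithStats(M[y0:y1,x0:x1])
        for i in range(1,nn):
            if st[i,4]<12: continue
            u,v=ce[i]+[x0,y0]; dd=np.median(d[y0:y1,x0:x1][l==i])
            print(n,k,st[i],np.round([u,v],1),np.round(pt(m,u,v,dd),4))
            if k=="red" and st[i,4]>300:
                print(cv2.minAreaRect(np.argwhere(l==i)[:,::-1].astype(np.float32)))
E
```

```text
top red [ 10  24  20  20 297] [251.6 171.5] [0.5835 0.2861 0.0537]
top red [ 31  28  28  20 419] [275.9 176.1] [0.5697 0.2181 0.0635]
((44.94230651855469, 38.28845977783203), (27.064027786254883, 17.062103271484375), 11.309932708740234)
top green [27 12  8  8 51] [262.8 153.5] [0.6324 0.2551 0.0638]
top blue [22 52  8  7 44] [257.5 193. ] [0.5225 0.2672 0.0693]
scene red [37 17 16  9 82] [379.5 190.5] [0.5826 0.2909 0.0534]
scene red [ 14  20  25  13 192] [360.2 196. ] [0.568  0.2148 0.0644]
scene blue [22 10  7  5 26] [359.9 181.8] [0.5237 0.2674 0.0698]
```

```bash
cat >> h.py <<'E'
phi=np.radians(78.5); EX=np.array([np.cos(phi),np.sin(phi),0]); EY=np.array([-np.sin(phi),np.cos(phi),0]); O=np.array([.578,.256,0])
def W(x,y,z): return O+(EX*x+EY*y)/1000+np.array([0,0,z/1000])   # logger mm -> world m
def L(p): q=np.array(p)-O; return np.round([q@EX*1000,q@EY*1000,q[2]*1000],1)
def Rt(tilt): # tool x along EX, pointing down, tilted forward by tilt deg
    a=np.radians(tilt); y=np.array([0,0,-1])*np.cos(a)-EY*np.sin(a); return np.column_stack([EX,y,np.cross(EX,y)])
def rel(s,targets,Rg):
    from scipy.spatial.transform import Rotation as Q
    R=np.array(s["tool_rot"]);p=np.array(s["tcp_pos"])
    print("L",L(p),"rot",np.round(Q.from_matrix(R.T@Rg).as_rotvec(),3).tolist())
    for t in targets: print(np.round(R.T@(W(*t)-p)*1000,1).tolist(), t)
def st():
    from workcell import get_state
    s=get_state();print("t",round(s["t"],2),"L",L(s["tcp_pos"]),"F",np.round(s["force"],2),"w",s["width"]);return s
E
python3 - <<'E'
from h import *
s=st(); rel(s,[(0,56,130),(0,56,100),(0,56,90)],Rt(0)); print(s["tool_rot"])
E
```

```text
t 0.1 L [282.1 480.3 230. ] F [-0.22 -0.11  0.18] w 0.0855625745749399
L [282.1 480.3 230. ] rot [0.0, -0.054, -0.002]
[-258.5, 100.7, -438.9] (0, 56, 130)
[-258.5, 130.7, -438.9] (0, 56, 100)
[-258.4, 140.7, -438.9] (0, 56, 90)
[[ 2.51915948e-01 -4.96188656e-04 -9.67748991e-01]
 [ 9.67745979e-01 -2.41799664e-03  2.51916403e-01]
 [-2.46501187e-03 -9.99996954e-01 -1.28947337e-04]]
```

Emit:
{"api": "play_rows", "payload": {
  "travel": [
    [-20,0,-35],
    [-45,5,-75],
    [-70,10,-115],
    [-95,20,-160],
    [-120,30,-205],
    [-145,40,-250],
    [-175,50,-295],
    [-200,60,-340],
    [-225,70,-380],
    [-245,75,-415],
    [-258,80,-439],
    [-258,80,-439]
  ],
  "rot": [
    [0,-0.01,0],
    [0,-0.02,0],
    [0,-0.03,0],
    [0,-0.054,0],
    [0,-0.054,0],
    [0,-0.054,0],
    [0,-0.054,0],
    [0,-0.054,0],
    [0,-0.054,0],
    [0,-0.054,0],
    [0,-0.054,0],
    [0,-0.054,0]
  ],
  "fingers": 0,
  "grip_force": 20
}}

```text
t: 1.3
tcp_pos: [0.5271, 0.2601, 0.1496]
tool_rot: [[0.21, 0.0, -0.978], [0.978, -0.007, 0.21], [-0.007, -1.0, -0.002]]
force: [-0.9, -0.2, 0.2]
width: -0.0002
```

```bash
python3 - <<'E'
from h import *
from workcell import *
s=st(); rel(s,[(0,56,100),(0,56,75)],Rt(0))
for n in ["scene","top","wrist"]:
    p,d=grab_frame(n); cv2.imwrite(f"pics/{n}1.png",p); np.save(f"pics/{n}1.npy",d)
    m=camera_model(n);np.savez(f"pics/{n}1m.npz",**{k:np.array(m[k]) for k in("camera_matrix","R","t")})
s=st()
E
```

```text
t 1.3 L [ -6.1  50.7 149.6] F [-0.95 -0.17  0.17] w -0.00023213856096953922
L [ -6.1  50.7 149.6] rot [0.002, -0.011, -0.007]
[6.4, 49.5, 5.5] (0, 56, 100)
[6.6, 74.5, 5.5] (0, 56, 75)
t 1.45 L [  1.   56.9 150.2] F [-0.63 -0.01 -0.08] w -0.0002022930327153674
```

View pics/wrist1.png

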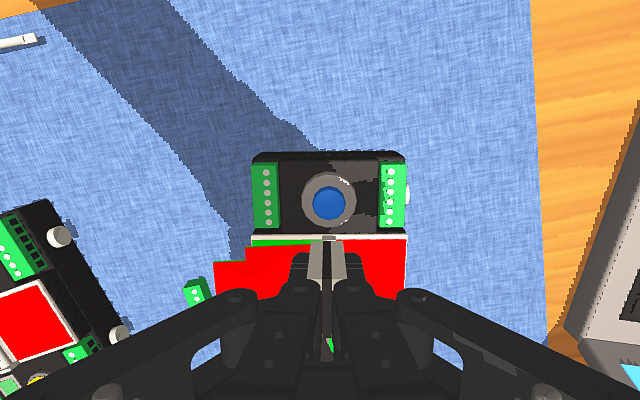

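View pics/top1.png

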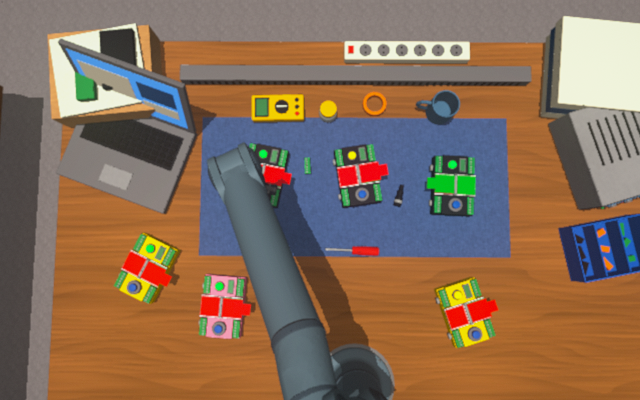

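The wrist view shows A's blue button at (328,204) with the closed fingers centred on x≈327, and the red tag's tab at about (229,280). I'll cross-check the button position.

```bash
python3 - <<'E'
from h import *
m=dict(np.load("pics/wrist1m.npz"));p=cv2.imread("pics/wrist1.png");d=np.load("pics/wrist1.npy")
M=masks(p)["blue"][180:225,300:355]; M=cv2.morphologyEx(M,cv2.MORPH_OPEN,np.ones((3,3)))
ys,xs=np.nonzero(M); u,v=xs.mean()+300,ys.mean()+180
print(u,v,len(xs),"dep",L(pt(m,u,v,np.median(d[180:225,300:355][M>0]))), "size px",np.ptp(xs),np.ptp(ys))
for z in(.066,.0695):print(L(ray(m,u,v,z)))
for n,(u,v) in dict(casetop_l=(252,152),casetop_r=(406,152),tabcorner=(213,263),bladecorner=(246,247)).items(): 
    print(n,L(ray(m,u,v,.061 if 'c' not in n[:1] and 'case' not in n else .05)))
mt=dict(np.load("pics/top1m.npz"))
from workcell import camera_model
a=camera_model("top")
print("top",L(ray(a,257.5,193,.0695)),"scene",L(ray(camera_model("scene"),359.9,181.8,.0695)))
s=st(); rel(s,[(0,56,100),(0,56,75)],Rt(0))
E
```

```text
328.47508690614137 202.61761297798378 863 dep [ 3.8 60.9 70.6] size px 31 33
[ 3.8 59.6 66. ]
[ 3.8 60.6 69.5]
casetop_l [-48.2  90.8  50. ]
casetop_r [56.4 91.  50. ]
tabcorner [-77.6  13.8  61. ]
bladecorner [-53.6  26.   61. ]
top [-0.1 56.7 69.5] scene [ 0.6 55.6 69.5]
t 1.45 L [  1.   56.9 150.2] F [-0.63 -0.01 -0.08] w -0.0002022930327153674
L [  1.   56.9 150.2] rot [-0.002, 0.0, -0.003]
[-0.9, 50.2, -0.9] (0, 56, 100)
[-0.8, 75.2, -1.0] (0, 56, 75)
```

```bash
python3 - <<'E'
from h import *
from workcell import *
s=st(); m=camera_model("wrist"); p,d=grab_frame("wrist"); cv2.imwrite("pics/wrist2.png",p)
M=masks(p)["blue"]; M=cv2.morphologyEx(M,cv2.MORPH_OPEN,np.ones((3,3)))
n,l,stt,ce=cv2.connectedComponentsWithStats(M)
for i in range(1,n):
    if 400<stt[i,4]<2000 and stt[i,2]<45: print(ce[i],stt[i],L(ray(m,*ce[i],.0695)),np.round(np.median(d[l==i]),4),L(pt(m,*ce[i],np.median(d[l==i]))))
st()
E
```

```text
t 1.45 L [  1.   56.9 150.2] F [-0.63 -0.01 -0.08] w -0.0002022930327153674
[325.98601399 204.42074592] [310 188  33  34 858] [ 2.2 59.4 69.5] 0.2312 [ 2.2 59.6 70.4]
t 1.5 L [  1.9  57.5 150.4] F [-0.41  0.72  0.25] w 0.00026301582611781073
```

View pics/wrist2.png

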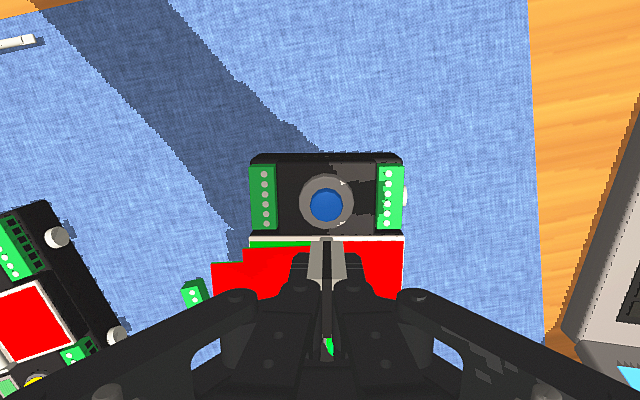

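The view is unchanged: button at (326,204). Wrist and top/scene agree within about 3 mm, well inside the 22 mm button. The TCP is already over it, so I'm descending.

Emit:
{"api": "play_rows", "payload": {
  "travel": [
    [0,10,0],
    [0,25,0],
    [-1,45,-1],
    [-1,60,-1],
    [-1,70,-1],
    [-1,74,-1],
    [-1,74,-1],
    [-1,74,-1]
  ],
  "rot": [
    [0,0,0],
    [0,0,0],
    [0,0,0],
    [0,0,0],
    [0,0,0],
    [0,0,0],
    [0,0,0],
    [0,0,0]
  ]
}}

```text
t: 2.3
tcp_pos: [0.5233, 0.2684, 0.0769]
tool_rot: [[0.197, -0.001, -0.98], [0.98, -0.001, 0.197], [-0.001, -1.0, 0.001]]
force: [0.0, -0.8, 0.0]
width: 0.0003
```

```bash
python3 - <<'E'
from h import *
st()
E
```

```text
t 2.3 L [ 1.2 56.1 76.9] F [ 0.04 -0.83  0.03] w 0.0002664256548014962
```

Emit:
{"api": "play_rows", "payload": {
  "travel": [
    [0,2,0],
    [0,4,0],
    [0,6,0],
    [0,8,0],
    [0,9,0],
    [0,9,0]
  ],
  "rot": [
    [0,0,0],
    [0,0,0],
    [0,0,0],
    [0,0,0],
    [0,0,0],
    [0,0,0]
  ]
}}

```text
t: 2.9
tcp_pos: [0.5237, 0.2685, 0.0682]
tool_rot: [[0.197, -0.0, -0.98], [0.98, -0.001, 0.197], [-0.001, -1.0, 0.0]]
force: [-0.2, -0.1, 2.6]
width: 0.0
```

Emit:
{"api": "play_rows", "payload": {
  "travel": [
    [0,1,0],
    [0,2,0],
    [0,2,0]
  ],
  "rot": [
    [0,0,0],
    [0,0,0],
    [0,0,0]
  ]
}}

```text
t: 3.2
tcp_pos: [0.5237, 0.2685, 0.0663]
tool_rot: [[0.197, -0.0, -0.98], [0.98, -0.001, 0.197], [-0.001, -1.0, 0.0]]
force: [-1.0, -0.9, 4.0]
width: 0.0
```

Emit:
{"api": "play_rows", "payload": {
  "travel": [
    [0,1,0],
    [0,1,0],
    [0,2,0],
    [0,2,0]
  ],
  "rot": [
    [0,0,0],
    [0,0,0],
    [0,0,0],
    [0,0,0]
  ]
}}

```text
t: 3.6
tcp_pos: [0.5237, 0.2686, 0.066]
tool_rot: [[0.197, -0.001, -0.98], [0.98, -0.0, 0.197], [-0.001, -1.0, 0.001]]
force: [-4.1, -1.9, 12.5]
width: -0.0002
```

Force jumped from 4 N to 12.5 N with no further motion, so the button bottomed at z=66. I'm backing off and checking the closed-finger profile before hooking under the tab.

Emit:
{"api": "play_rows", "payload": {
  "travel": [
    [0,-5,0],
    [0,-20,0],
    [0,-45,0],
    [0,-75,0],
    [0,-105,0],
    [0,-120,0],
    [0,-120,0]
  ],
  "rot": [
    [0,0,0],
    [0,0,0],
    [0,0,0],
    [0,0,0],
    [0,0,0],
    [0,0,0],
    [0,0,0]
  ]
}}

```text
t: 4.3
tcp_pos: [0.5257, 0.2695, 0.1889]
tool_rot: [[0.197, 0.004, -0.98], [0.98, 0.003, 0.197], [0.004, -1.0, -0.003]]
force: [0.2, -0.4, 0.2]
width: 0.0003
```

```bash
python3 - <<'E'
from h import *
from workcell import *
s=st(); R=np.array(s["tool_rot"]);m=camera_model("wrist");p,d=grab_frame("wrist");cv2.imwrite("pics/wrist3.png",p)
v,u=np.nonzero(d>0); K=m["camera_matrix"];Rc=np.array(m["R"]);X=np.linalg.inv(K)@np.vstack([u,v,np.ones_like(u)])*d[v,u]
P=(Rc.T@(X-np.array(m["t"])[:,None])).T-np.array(s["tcp_pos"]); T=P@R*1000
T=T[(abs(T[:,0])<70)&(abs(T[:,2])<60)&(T[:,1]<8)]
for a in range(-100,8,8):
    q=T[(T[:,1]>=a)&(T[:,1]<a+8)]
    if len(q)>5: print(a,len(q),"x",np.round(np.percentile(q[:,0],[1,99])),"z",np.round(np.percentile(q[:,2],[1,99])))
rel(s,[(-72,70,130),(-72,70,60)],Rt(45))
E
```

```text
t 4.3 L [  2.8  54.  188.9] F [ 0.23 -0.35  0.19] w 0.00026841251643665987
-100 1542 x [-17.  20.] z [18. 21.]
-92 7058 x [-58.  60.] z [10. 19.]
-84 11547 x [-55.  59.] z [ 3. 18.]
-76 9987 x [-49.  52.] z [-3. 18.]
-68 5037 x [-43.  47.] z [-8. 17.]
-60 7047 x [-36.  40.] z [-8. 13.]
-52 3322 x [-31.  35.] z [-8. 14.]
-44 1215 x [-18.  21.] z [-10.  14.]
-36 514 x [-11.  15.] z [ 7. 12.]
-28 703 x [-12.  15.] z [ 6. 12.]
-20 582 x [-12.  15.] z [ 6. 12.]
-12 409 x [-11.  14.] z [ 6. 12.]
L [  2.8  54.  188.9] rot [-0.782, 0.001, 0.004]
[-75.0, 58.5, 16.4] (-72, 70, 130)
[-75.3, 128.5, 16.6] (-72, 70, 60)
```

View pics/wrist3.png

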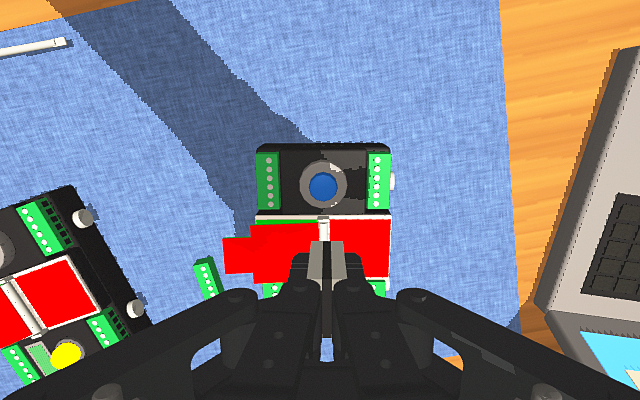

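Emit:
{"api": "play_rows", "payload": {
  "travel": [
    [-10,0,3],
    [-20,0,6],
    [-35,0,10],
    [-50,10,14],
    [-60,20,17],
    [-70,35,20],
    [-76,50,21],
    [-79,59,21],
    [-79,59,21],
    [-79,59,21]
  ],
  "rot": [
    [-0.1,0,0],
    [-0.2,0,0],
    [-0.3,0,0],
    [-0.4,0,0],
    [-0.5,0,0],
    [-0.6,0,0],
    [-0.7,0,0],
    [-0.782,0,0.004],
    [-0.782,0,0.004],
    [-0.782,0,0.004]
  ]
}}

```text
t: 5.35
tcp_pos: [0.484, 0.1933, 0.1231]
tool_rot: [[0.195, 0.686, -0.701], [0.981, -0.145, 0.13], [-0.013, -0.713, -0.701]]
force: [-0.7, -0.5, 0.5]
width: -0.0003
```

```bash
python3 - <<'E'
from h import *
from workcell import *
s=st();rel(s,[(-76,75,80),(-76,75,30),(-76,10,30)],Rt(45)); print(np.round(s["joint_pos"]))
p,d=grab_frame("scene");cv2.imwrite("pics/scene4.png",p)
E
```

```text
t 5.35 L [-80.2  79.6 123.1] F [-0.67 -0.49  0.54] w -0.0003322685626399962
L [-80.2  79.6 123.1] rot [-0.008, 0.012, -0.006]
[4.7, 34.0, 26.9] (-76, 75, 80)
[5.3, 69.6, 61.9] (-76, 75, 30)
[5.0, 115.2, 15.6] (-76, 10, 30)
[-68.  10.  20. 139.  81.  35. -41.]
```

View pics/scene4.png

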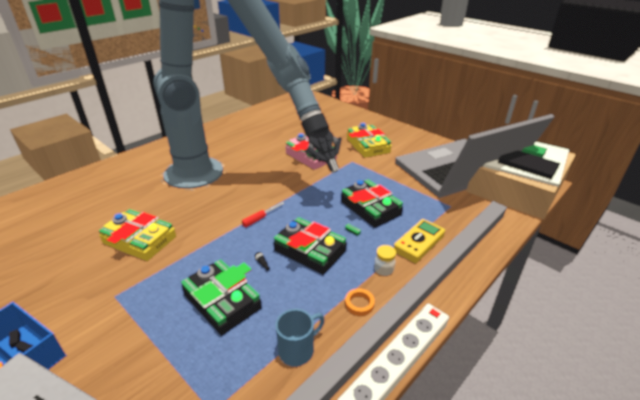

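The scene view shows the arm tilted with its tip beside logger A at about (335,165), everything else untouched. Joint 4 is close to its limit here, so I'll descend farther forward, at y≈38.

```bash
python3 - <<'E'
from h import *
from workcell import *
s=st();rel(s,[(-76,38,123),(-76,38,80)],Rt(45))
E
```

```text
t 5.4 L [-79.4  78.3 124.6] F [ 0.06  0.25 -0.44] w -2.6788219093074583e-05
L [-79.4  78.3 124.6] rot [-0.007, 0.01, -0.005]
[3.3, 29.4, -27.7] (-76, 38, 123)
[3.7, 60.0, 2.5] (-76, 38, 80)
```

Emit:
{"api": "play_rows", "payload": {
  "travel": [
    [1,10,-9],
    [2,20,-18],
    [3,29,-28],
    [3,40,-17],
    [4,50,-7],
    [4,60,2],
    [4,60,2],
    [4,60,2]
  ],
  "rot": [
    [0,0.01,0],
    [0,0.01,0],
    [0,0.01,0],
    [0,0.01,0],
    [0,0.01,0],
    [0,0.01,0],
    [0,0.01,0],
    [0,0.01,0]
  ]
}}

```text
t: 6.2
tcp_pos: [0.5275, 0.1888, 0.0811]
tool_rot: [[0.205, 0.687, -0.697], [0.979, -0.147, 0.143], [-0.004, -0.711, -0.703]]
force: [-0.0, -0.2, 0.3]
width: 0.0
```

```bash
python3 - <<'E'
from h import *
from workcell import *
s=st();rel(s,[(-76,38,55),(-76,38,30),(-76,10,30)],Rt(45)); print(np.round(s["joint_pos"]))
m=camera_model("wrist");p,d=grab_frame("wrist");cv2.imwrite("pics/wrist5.png",p)
E
```

```text
t 6.2 L [-75.9  36.1  81.1] F [-0.   -0.25  0.27] w 3.448074409772542e-05
L [-75.9  36.1  81.1] rot [-0.006, -0.002, -0.007]
[0.0, 17.2, 19.7] (-76, 38, 55)
[0.1, 35.0, 37.3] (-76, 38, 30)
[0.3, 54.7, 17.3] (-76, 10, 30)
[-64.  20.  22. 136.  93.  29. -53.]
```

View pics/wrist5.png

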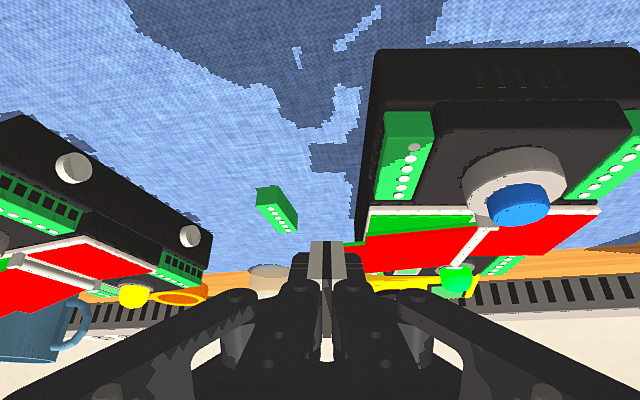

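The wrist view shows the fingertip (327,250) just beside the tab edge at (355,243). I'm checking how low the camera sits, then descending.

```bash
python3 - <<'E'
from h import *
from workcell import *
s=st();m=camera_model("wrist");c=-np.array(m["R"]).T@np.array(m["t"]);print("cam",L(c),"tool",np.round((c-s["tcp_pos"])@np.array(s["tool_rot"])*1000))
E
```

```text
t 6.25 L [-75.6  36.2  81.3] F [-0.14 -0.14 -0.02] w 0.00019605003663244398
cam [-73.  183.6 136.3] tool [   2. -143.   66.]
```

Emit:
{"api": "play_rows", "payload": {
  "travel": [
    [0,5,6],
    [0,11,13],
    [0,17,20],
    [0,17,20]
  ],
  "rot": [
    [0,0,0],
    [0,0,0],
    [0,0,0],
    [0,0,0]
  ]
}}

```text
t: 6.65
tcp_pos: [0.5253, 0.1897, 0.0553]
tool_rot: [[0.204, 0.688, -0.697], [0.979, -0.146, 0.143], [-0.003, -0.711, -0.703]]
force: [-0.6, 0.2, -0.6]
width: 0.0
```

```bash
python3 - <<'E'
from h import *
from workcell import *
s=st();rel(s,[(-76,38,55),(-76,38,30),(-76,10,30)],Rt(45)); print(np.round(s["joint_pos"],1))
E
```

```text
t 6.65 L [-75.5  38.4  55.3] F [-0.6   0.16 -0.62] w 3.7739911745000196e-05
L [-75.5  38.4  55.3] rot [-0.006, -0.002, -0.006]
[-0.5, 0.4, -0.1] (-76, 38, 55)
[-0.4, 18.2, 17.5] (-76, 38, 30)
[-0.3, 37.9, -2.4] (-76, 10, 30)
[-63.7  24.2  21.1 135.9  99.   28.6 -61.4]
```

Emit:
{"api": "play_rows", "payload": {
  "travel": [
    [0,6,6],
    [0,12,12],
    [0,18,17],
    [0,18,17],
    [0,24,11],
    [0,31,4],
    [0,38,-2],
    [0,38,-2],
    [0,38,-2]
  ],
  "rot": [
    [0,0,0],
    [0,0,0],
    [0,0,0],
    [0,0,0],
    [0,0,0],
    [0,0,0],
    [0,0,0],
    [0,0,0],
    [0,0,0]
  ]
}}

```text
t: 7.55
tcp_pos: [0.5534, 0.1834, 0.0298]
tool_rot: [[0.205, 0.688, -0.696], [0.979, -0.146, 0.144], [-0.003, -0.711, -0.703]]
force: [0.4, 0.8, 0.4]
width: 0.0003
```

```bash
python3 - <<'E'
from h import *
from workcell import *
s=st();print(np.round(s["joint_pos"],1))
p,d=grab_frame("wrist");cv2.imwrite("pics/wrist6.png",p)
p,d=grab_frame("scene");cv2.imwrite("pics/scene6.png",cv2.resize(p[120:260,270:450],None,fx=4,fy=4))
rel(s,[(-76,10,36),(-75,10,44),(-74,10,54),(-72,10,64),(-69,10,74)],Rt(45))
E
```

```text
t 7.55 L [-76.    9.6  29.8] F [0.39 0.75 0.35] w 0.00026524836159577117
[-59.8  29.4  20.7 133.2 107.4  27.  -68.7]
L [-76.    9.6  29.8] rot [-0.006, -0.003, -0.006]
[-0.0, -4.6, -4.1] (-76, 10, 36)
[1.0, -10.3, -9.7] (-75, 10, 44)
[1.9, -17.4, -16.7] (-74, 10, 54)
[3.9, -24.6, -23.8] (-72, 10, 64)
[6.9, -31.7, -30.8] (-69, 10, 74)
```

View pics/wrist6.png

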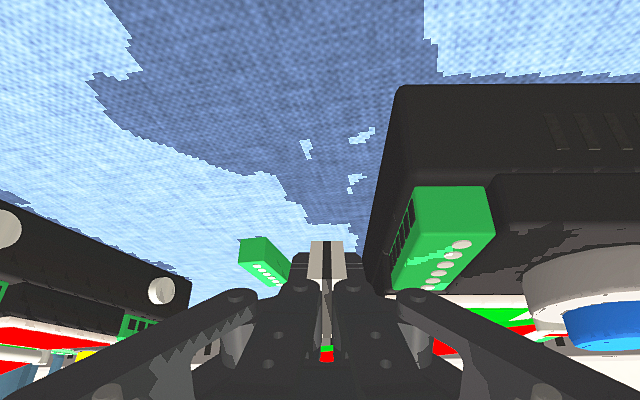

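View pics/scene6.png

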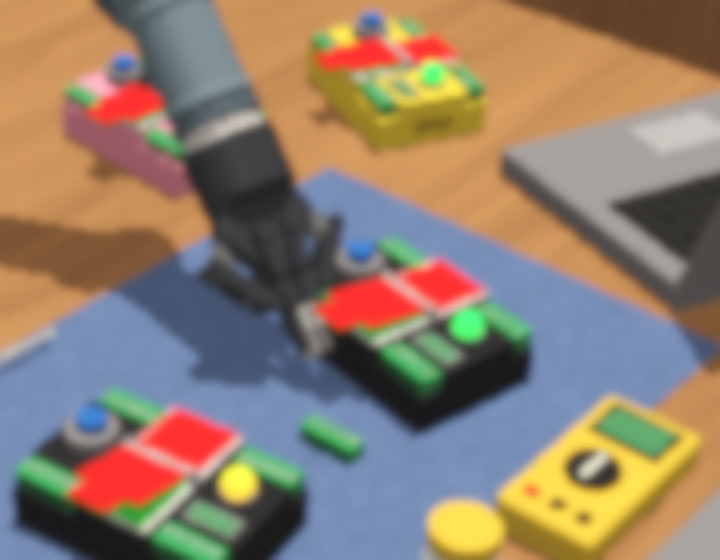

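The wrist view shows the fingertip (327,245) past the case side, with the terminals (440,250) clear of the linkage. The scene crop shows the tip under A's red tab (320,310), with no contact force. Lifting now.

Emit:
{"api": "play_rows", "payload": {
  "travel": [
    [0,-3,-3],
    [0,-5,-4],
    [1,-8,-7],
    [1,-10,-10],
    [1,-14,-13],
    [2,-17,-17],
    [2,-17,-17]
  ],
  "rot": [
    [0,0,0],
    [0,0,0],
    [0,0,0],
    [0,0,0],
    [0,0,0],
    [0,0,0],
    [0,0,0]
  ]
}}

```text
t: 8.35
tcp_pos: [0.5529, 0.1861, 0.0539]
tool_rot: [[0.204, 0.687, -0.697], [0.979, -0.145, 0.144], [-0.002, -0.712, -0.702]]
force: [-1.1, 0.6, -0.1]
width: 0.0
```

```bash
python3 - <<'E'
from h import *
from workcell import *
s=st();print(np.round(s["joint_pos"],1))
p,d=grab_frame("scene");cv2.imwrite("pics/scene7.png",cv2.resize(p[120:260,270:450],None,fx=4,fy=4))
rel(s,[(-71,10,64),(-67,10,74),(-62,10,84),(-56,10,92),(-49,10,100),(-40,10,106),(-30,10,110),(-20,10,112),(-10,10,112)],Rt(45))
E
```

```text
t 8.35 L [-73.5  10.7  53.9] F [-1.08  0.64 -0.13] w 7.792653420294493e-06
[-61.8  25.9  22.7 133.4 101.2  26.2 -61.2]
L [-73.5  10.7  53.9] rot [-0.007, -0.002, -0.005]
[2.4, -6.7, -7.6] (-71, 10, 64)
[6.4, -13.9, -14.6] (-67, 10, 74)
[11.4, -21.0, -21.6] (-62, 10, 84)
[17.4, -26.7, -27.2] (-56, 10, 92)
[24.4, -32.5, -32.8] (-49, 10, 100)
[33.4, -36.8, -37.0] (-40, 10, 106)
[43.4, -39.7, -39.8] (-30, 10, 110)
[53.3, -41.2, -41.2] (-20, 10, 112)
[63.3, -41.2, -41.1] (-10, 10, 112)
```

View pics/scene7.png

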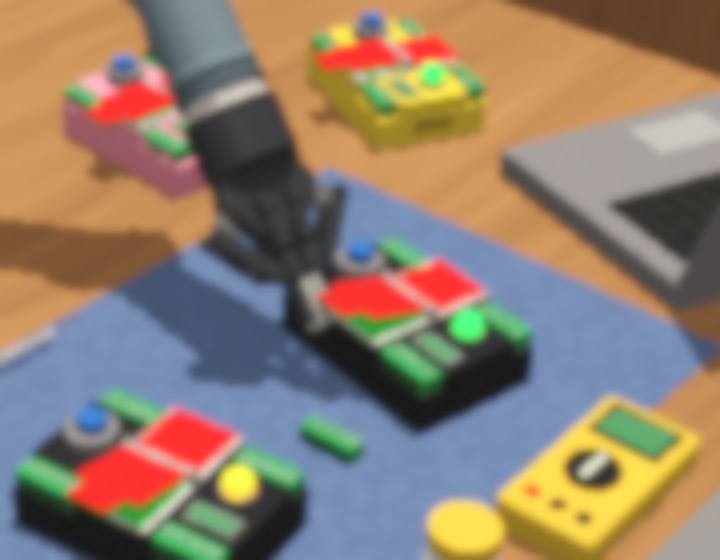

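The tag is starting to lift; more of the green pad shows at (365,322). Continuing along the arc.

Emit:
{"api": "play_rows", "payload": {
  "travel": [
    [1,-3,-4],
    [2,-7,-8],
    [4,-10,-11],
    [6,-14,-15],
    [9,-18,-18],
    [11,-21,-22],
    [14,-24,-25],
    [17,-27,-27],
    [21,-30,-30],
    [24,-32,-33],
    [24,-32,-33]
  ],
  "rot": [
    [0,0,0],
    [0,0,0],
    [0,0,0],
    [0,0,0],
    [0,0,0],
    [0,0,0],
    [0,0,0],
    [0,0,0],
    [0,0,0],
    [0,0,0],
    [0,0,0]
  ]
}}

```text
t: 9.5
tcp_pos: [0.5594, 0.2101, 0.1003]
tool_rot: [[0.204, 0.688, -0.696], [0.979, -0.144, 0.144], [-0.001, -0.711, -0.703]]
force: [0.1, -0.4, -0.3]
width: -0.0002
```

```bash
python3 - <<'E'
from h import *
from workcell import *
s=st();print(np.round(s["joint_pos"],1))
p,d=grab_frame("scene");cv2.imwrite("pics/scene8.png",cv2.resize(p[120:260,270:450],None,fx=4,fy=4))
rel(s,[(-40,10,104),(-30,10,106),(-20,10,106),(-10,10,106),(0,10,106),(10,10,106),(20,10,105),(30,10,103)],Rt(45))
E
```

```text
t 9.5 L [-48.7   9.1 100.3] F [ 0.06 -0.45 -0.35] w -0.0002394844304870689
[-64.7  20.5  24.  130.9  85.4  27.6 -43.6]
L [-48.7   9.1 100.3] rot [-0.006, -0.002, -0.004]
[8.7, -3.3, -1.9] (-40, 10, 104)
[18.7, -4.8, -3.3] (-30, 10, 106)
[28.7, -4.8, -3.3] (-20, 10, 106)
[38.7, -4.8, -3.2] (-10, 10, 106)
[48.7, -4.9, -3.2] (0, 10, 106)
[58.7, -4.9, -3.2] (10, 10, 106)
[68.7, -4.3, -2.5] (20, 10, 105)
[78.7, -2.9, -1.0] (30, 10, 103)
```

View pics/scene8.png

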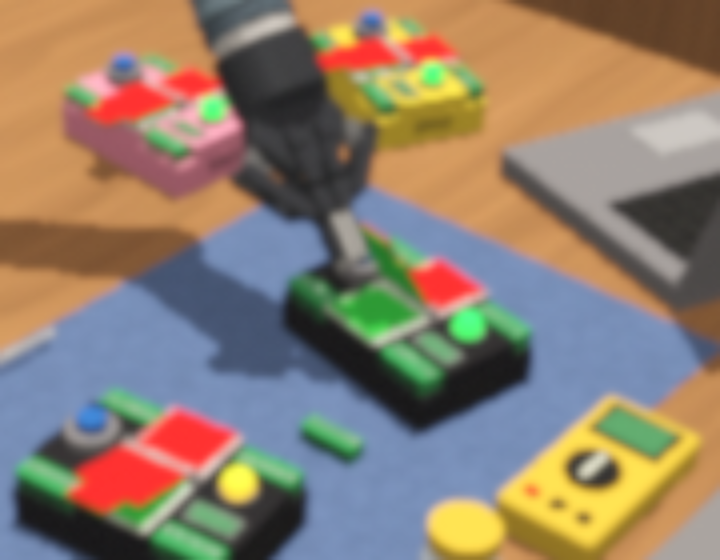

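The tag stands at about 60°, green face against the fingertip (385,265). Pushing it over to the left.

Emit:
{"api": "play_rows", "payload": {
  "travel": [
    [5,-2,-1],
    [9,-3,-2],
    [14,-4,-3],
    [19,-5,-3],
    [24,-5,-3],
    [29,-5,-3],
    [34,-5,-3],
    [39,-5,-3],
    [44,-5,-3],
    [49,-5,-3],
    [54,-5,-3],
    [59,-5,-3]
  ],
  "rot": [
    [0,0,0],
    [0,0,0],
    [0,0,0],
    [0,0,0],
    [0,0,0],
    [0,0,0],
    [0,0,0],
    [0,0,0],
    [0,0,0],
    [0,0,0],
    [0,0,0],
    [0,0,0]
  ]
}}

```text
t: 10.75
tcp_pos: [0.5701, 0.2681, 0.1056]
tool_rot: [[0.204, 0.688, -0.697], [0.979, -0.145, 0.144], [-0.002, -0.711, -0.703]]
force: [-0.1, -0.9, 0.2]
width: -0.0004
```

```bash
python3 - <<'E'
from h import *
from workcell import *
s=st();print(np.round(s["joint_pos"],1))
p,d=grab_frame("scene");cv2.imwrite("pics/scene9.png",cv2.resize(p[120:260,270:450],None,fx=4,fy=4))
rel(s,[(20,10,105),(30,10,102),(40,10,98),(50,10,92),(57,10,86),(62,10,80),(65,10,75),(67,10,72),(67,10,69),(67,10,66)],Rt(45))
E
```

```text
t 10.75 L [ 10.3  10.2 105.6] F [-0.14 -0.89  0.19] w -0.00040377870593708525
[-66.2  23.2  21.3 124.9  75.7  30.4 -36.8]
L [ 10.3  10.2 105.6] rot [-0.006, -0.002, -0.005]
[9.7, 0.5, 0.3] (20, 10, 105)
[19.7, 2.6, 2.4] (30, 10, 102)
[29.8, 5.4, 5.3] (40, 10, 98)
[39.8, 9.6, 9.5] (50, 10, 92)
[46.8, 13.9, 13.8] (57, 10, 86)
[51.8, 18.1, 18.0] (62, 10, 80)
[54.8, 21.6, 21.5] (65, 10, 75)
[56.8, 23.8, 23.6] (67, 10, 72)
[56.8, 25.9, 25.7] (67, 10, 69)
[56.8, 28.0, 27.8] (67, 10, 66)
```

View pics/scene9.png

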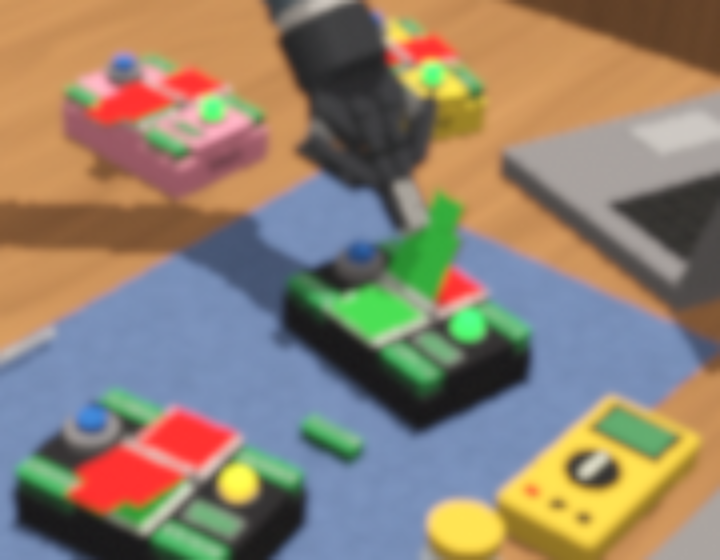

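The tag is past upright (435,250). Continuing over and down.

Emit:
{"api": "play_rows", "payload": {
  "travel": [
    [5,0,0],
    [10,0,0],
    [15,1,1],
    [20,3,2],
    [25,4,4],
    [30,6,5],
    [35,8,8],
    [40,10,10],
    [44,12,12],
    [48,15,15],
    [51,18,18],
    [52,20,20]
  ],
  "rot": [
    [0,0,0],
    [0,0,0],
    [0,0,0],
    [0,0,0],
    [0,0,0],
    [0,0,0],
    [0,0,0],
    [0,0,0],
    [0,0,0],
    [0,0,0],
    [0,0,0],
    [0,0,0]
  ]
}}

```text
t: 12.0
tcp_pos: [0.5805, 0.3211, 0.077]
tool_rot: [[0.202, 0.688, -0.697], [0.979, -0.143, 0.143], [-0.001, -0.711, -0.703]]
force: [-0.3, 0.0, 0.2]
width: 0.0001
```

```bash
python3 - <<'E'
from h import *
from workcell import *
s=st();print(np.round(s["joint_pos"],1))
p,d=grab_frame("scene");cv2.imwrite("pics/scene10.png",cv2.resize(p[120:260,270:450],None,fx=4,fy=4))
rel(s,[(63,10,73),(63,10,71),(63,10,69),(63,10,67)],Rt(45))
E
```

```text
t 12.0 L [64.3 10.5 77. ] F [-0.29  0.04  0.2 ] w 5.763723803134027e-05
[-67.2  30.   19.5 119.2  73.2  30.9 -38.2]
L [64.3 10.5 77. ] rot [-0.006, -0.001, -0.002]
[-1.3, 3.2, 2.5] (63, 10, 73)
[-1.3, 4.6, 3.9] (63, 10, 71)
[-1.3, 6.0, 5.3] (63, 10, 69)
[-1.3, 7.4, 6.7] (63, 10, 67)
```

View pics/scene10.png

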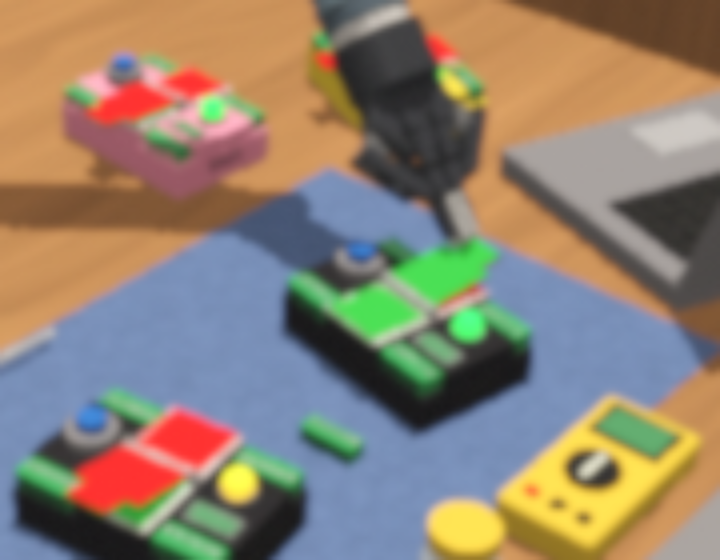

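The tag is almost down, green face up, with the tip on the tab at (470,240). Pressing it gently flat.

Emit:
{"api": "play_rows", "payload": {
  "travel": [
    [0,2,1],
    [-1,3,2],
    [-1,4,4],
    [-1,5,5],
    [-1,6,5],
    [-1,6,5]
  ],
  "rot": [
    [0,0,0],
    [0,0,0],
    [0,0,0],
    [0,0,0],
    [0,0,0],
    [0,0,0]
  ]
}}

```text
t: 12.65
tcp_pos: [0.5807, 0.3197, 0.0687]
tool_rot: [[0.202, 0.688, -0.697], [0.979, -0.143, 0.143], [-0.001, -0.712, -0.702]]
force: [-0.4, -0.2, -0.8]
width: -0.0002
```

Emit:
{"api": "play_rows", "payload": {
  "travel": [
    [0,1,1],
    [0,1,1],
    [0,2,1],
    [0,2,1]
  ],
  "rot": [
    [0,0,0],
    [0,0,0],
    [0,0,0],
    [0,0,0]
  ]
}}

```text
t: 13.05
tcp_pos: [0.5814, 0.3197, 0.0667]
tool_rot: [[0.202, 0.688, -0.697], [0.979, -0.143, 0.143], [-0.001, -0.712, -0.703]]
force: [-1.6, -0.6, 2.6]
width: -0.0001
```

Emit:
{"api": "play_rows", "payload": {
  "travel": [
    [0,0.5,0.5],
    [0,1,1],
    [0,1,1]
  ],
  "rot": [
    [0,0,0],
    [0,0,0],
    [0,0,0]
  ]
}}

```text
t: 13.35
tcp_pos: [0.5816, 0.3198, 0.0664]
tool_rot: [[0.202, 0.689, -0.696], [0.979, -0.143, 0.143], [-0.001, -0.71, -0.704]]
force: [-5.4, -0.4, 7.9]
width: 0.0002
```

It's on its stop: 7.9 N and no further motion. Retreating straight up, then clear of everything.

Emit:
{"api": "play_rows", "payload": {
  "travel": [
    [0,-4,-4],
    [0,-15,-15],
    [0,-30,-30],
    [0,-50,-50],
    [0,-70,-70],
    [0,-90,-90],
    [0,-110,-100],
    [0,-130,-100],
    [0,-150,-100],
    [0,-150,-100]
  ],
  "rot": [
    [0,0,0],
    [0,0,0],
    [0,0,0],
    [0,0,0],
    [0,0,0],
    [0.1,0,0],
    [0.2,0,0],
    [0.3,0,0],
    [0.4,0,0],
    [0.4,0,0]
  ]
}}

```text
t: 14.35
tcp_pos: [0.552, 0.3276, 0.2495]
tool_rot: [[0.206, 0.37, -0.906], [0.978, -0.07, 0.194], [0.008, -0.926, -0.376]]
force: [1.6, 0.3, -0.2]
width: -0.0002
```

```bash
python3 - <<'E'
from h import *
from workcell import *
s=st()
for n in ["top","scene"]:
    p,d=grab_frame(n);cv2.imwrite(f"pics/{n}11.png",p);np.save(f"pics/{n}11.npy",d)
E
```

```text
t 14.35 L [ 65.   39.7 249.5] F [ 1.63  0.3  -0.21] w -0.00024863912311118443
```

View pics/top11.png

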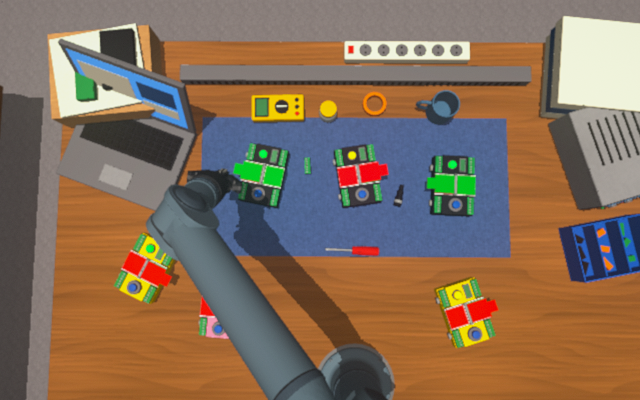

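View pics/scene11.png

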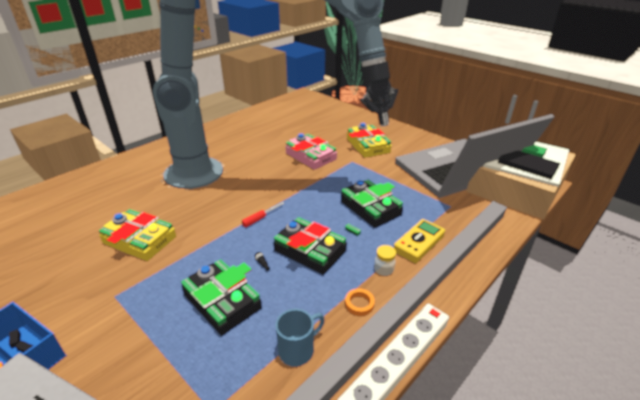

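Both views show A's tag green and lying to the left (top (262,174)). B, C and the loose things are where they were. Checking flatness by depth before handing in.

```bash
python3 - <<'E'
from h import *
from workcell import *
for n in ("top","scene"):
    m=camera_model(n);d=np.load(f"pics/{n}11.npy")
    for x in (-35,15,30,45,55,66,74):
        u,v=np.round(proj(m,W(x,0,61))).astype(int); print(n,x,L(pt(m,u,v,d[v,u])))
a=cv2.imread("pics/scene0.png");b=cv2.imread("pics/scene11.png");k=np.abs(a.astype(int)-b).max(2)>60
nn,l,s_,c=cv2.connectedComponentsWithStats(k[190:].astype(np.uint8));print([(r.tolist()) for r in s_[1:] if r[4]>8])
E
```

```text
top -35 [-35.6   0.   57.8]
top 15 [15.4 -0.8 57.2]
top 30 [29.5 -0.7 56.9]
top 45 [45.4  0.6 62.5]
top 55 [55.1 -1.1 56.2]
top 66 [66.2 -1.4 57.9]
top 74 [73.7  0.7 61.2]
scene -35 [-29.3   8.4  55.4]
scene 15 [15.9  2.  59.4]
scene 30 [29.6 -0.3 62.6]
scene 45 [45.7 -0.7 60.3]
scene 55 [56.1  1.5 58.8]
scene 66 [66.9 -0.1 59.2]
scene 74 [76.2  0.9 58.8]
[[319, 0, 22, 2, 28], [347, 0, 44, 14, 376], [348, 25, 7, 5, 20]]
```

Emit:
{"api": "play_rows", "payload": {
  "travel": [
    [0,-20,0],
    [0,-30,0],
    [0,-30,0],
    [0,-30,0]
  ],
  "rot": [
    [0,0,0],
    [0,0,0],
    [0,0,0],
    [0,0,0]
  ]
}}

```text
t: 14.85
tcp_pos: [0.537, 0.3286, 0.2705]
tool_rot: [[0.203, 0.365, -0.909], [0.979, -0.078, 0.188], [-0.002, -0.928, -0.373]]
force: [0.0, -0.4, 0.2]
width: 0.0
```

The plate reads level (about 57–62 mm with no slope), the only changes in the scene are at A's tag, and the arm is clear.

```bash
python3 - <<'E'
from workcell import *
print(job_done())
E
```

```text
the job is handed in; nothing more can be done
None
```

I pressed logger A's blue button fully down first, then flipped its tag right over with the closed fingertips, and handed the job in at about 15 s. The job gave no verdict.

- **Button:** it went down to a hard stop, where the force rose from 4 to 12.5 N with no further movement. I then let it come back up.
- **Tag:** I pressed it down to its stop at 7.9 N. Depth readings along it were level within noise, at about 56–63 mm high where flat should read 61 mm. Both camera views show the green face up, lying towards the robot's left.
- **Everything else:** comparing the before and after scene pictures, the only changes in the part compared (the lower half of the picture, which holds the job's loggers and loose things) are at logger A's tag. The arm finished about 0.27 m above the table with no contact force.

One check disagreed. The wrist camera placed the button about 3 mm from where the other two cameras did. That was well within the 22 mm button, so it made no difference.

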